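# Pack a second finned regulator over a separator sheet

## Task

Pack the finned regulators in two layers. First press the yellow spray cap on the can fully down and let it spring back, to mist the regulator already in the tray with protector; then lay the blue separator sheet on that regulator so that it covers its whole top, and set the other regulator fins-up on the sheet without dropping it, squarely in line with the one below. The regulator in the tray stays where it is, the two regulators must not touch each other, and the wrench, carton and bearing are left alone.

Things in the scene. Friction and masses are not known exactly. Their poses are not given: they have to be found in the camera images.
- board: Fixed plywood board, 210 x 300 x 8 mm. Origin: on the table, below the centre of its shallow tray (200 mm along x, 100 mm along y; floor 12 mm and rim 20 mm above the table). The upright red and white spray can stands 160 mm along the board's +y from the origin: 60 mm diameter, 66 mm over its clamp rings, with a clamp strap out to 38 mm on its +y side.
- nozzle_top (a point): Centre of the flat top of the round yellow sprung cap (36 mm diameter, 20 mm tall) on the spray can, 160 mm above the table when up.
- nozzle (a joint): Travel of the yellow cap in m: 0 up, 0.007 fully down (about 7 N); it springs back by itself.
- lower_regulator: Finned aluminium regulator lying fins-up in the tray, loose: 120 mm along its x, 44 mm along y, 34 mm high; the upper 24 mm is lengthwise fins (110 mm long, flat level tops, full 44 mm width). Origin: centre of the underside; z up.
- next_regulator: The other finned regulator, same size and shape, 0.25 to 0.5 kg, loose, fins-up on the table. Origin: centre of the underside; x along its 120 mm length, y across its 44 mm width.
- sheet: Rigid blue plastic separator sheet, 160 mm along x, 64 mm along y, 6 mm thick, about 60 g, lying flat and loose on its stand (underside 30 mm above the table). Origin: centre of the underside.
- stand: Fixed black stand under the sheet, 130 mm along x, 30 mm wide along y (foot 140 x 36 mm, 4 mm high), 30 mm high, so that the sheet overhangs it on all sides. Origin: on the table at its centre.
- wrench: Bystander: steel wrench 190 mm long lying on the table. Origin: about its middle, on the table.
- carton: Bystander: cardboard carton 60 x 110 x 50 mm. Origin: centre of the underside.
- bearing: Bystander: steel bearing ring, 70 mm diameter, 22 mm high. Origin: centre of the underside.
Things that resemble listed ones, but are neither listed nor needed, are in the scene too. Several things have the shape of the sheet; the one meant has the colours described above.

How it is judged:
On the way, in this order (a step that is already met when the one before it is completed fails the run):
1. the yellow spray cap is pressed down (more than 5 mm) (value of joint nozzle above 0.005 m), for 0.1 s.
2. the cap has sprung back up (value of joint nozzle below 0.0015 m), for 0.1 s.
3. the sheet lies flat on the lower regulator, covering it, and is let go (x of sheet in the frame of lower_regulator between -0.02 and 0.02 m and y of sheet in the frame of lower_regulator between -0.011 and 0.011 m and z of sheet in the frame of lower_regulator between 0.03 and 0.038 m and angle between the x axis of sheet and the x axis of lower_regulator, either way round below 0.14 rad and angle between sheet's own z axis and vertical below 0.08 rad and contact force between sheet and the fingers below 0.1 N), for 0.2 s.
At the end, for the whole second after the job is handed in: Sheet flat on the lower regulator (moved under 20 mm), centred within 20 mm lengthwise, 11 mm sideways and 0.14 rad in line; the other regulator fins-up on the sheet, within 12 mm of straight above the lower one and 0.14 rad in line; all level (0.08 rad) and at rest, spray cap up (x of sheet in the frame of lower_regulator between -0.02 and 0.02 m and y of sheet in the frame of lower_regulator between -0.011 and 0.011 m and z of sheet in the frame of lower_regulator between 0.03 and 0.038 m and angle between the x axis of each of sheet, next_regulator and the x axis of lower_regulator, either way round below 0.14 rad and angle between each of sheet, next_regulator, lower_regulator's own z axis and vertical below 0.08 rad and horizontal distance between next_regulator and lower_regulator below 0.012 m and z of next_regulator in the frame of sheet between 0.002 and 0.01 m and distance of lower_regulator from where it was at the start of the episode below 0.02 m and value of joint nozzle below 0.0015 m and linear speed of each of next_regulator, sheet below 0.01 m/s); the robot touches nothing.
It fails at once if the two regulators touch each other (contact force between next_regulator and lower_regulator above 0.3 N).
It fails at once if the next regulator is dropped (falls freely, more than about 10 mm) (linear speed of next_regulator above 0.45 m/s and contact force between next_regulator and the fingers below 0.1 N).
It fails at once if the lower regulator is pushed more than 20 mm (distance of lower_regulator from where it was at the start of the episode above 0.02 m).
It fails at once if the wrench, carton or bearing is moved more than 30 mm (distance of any of wrench, carton, bearing from where it was at the start of the episode above 0.03 m).
It also fails if it takes over 72 s, if anything falls off the work surface, if the arm or the gripper's body presses on something with over 40 N, if the wrist force passes 120 N, or if a joint passes its speed limit or range.

## Robot

A 6-joint arm with a two-finger parallel gripper is mounted at the origin on the work surface. World frame = base frame: x ahead of the robot, y to its left, z up, the work surface at z = 0. Lengths are in m, angles in rad, forces in N, time in s.
With the tool pointing down it reaches from about 0.275 to 0.75 m from the base axis. Payload 10.2 kg.
Tool frame: the origin (TCP) lies on the centre line of the jaws, within the pads' length; the fingertips stand manip.finger_overhang ahead of it and the grasp point (between the pads) lies 3 mm ahead of it (manip.finger_overhang is the distance from the TCP to the fingertips, in m); z points along the fingers, y is the line along which they close (so a half turn about z gives the same grasp; the last joint's range is limited). The gripper opens to 88 mm and grips with 3 to 60 N. Pads are 18 mm wide; open, the fingers measure 123 mm over their backs; the gripper's body (75 mm by 187 mm) begins 45 mm behind the grasp point.
Start: joints at [0.879, 0.313, 1.498, -0, 1.331, -0.223], TCP at [0.237, 0.468, 0.261] pointing down, gripper open.
Joint ranges: [-2.94, 2.94], [-0.97, 2.17], [0.19, 2.56], [-1.23, 4.37], [0.02, 3.11], [-2.88, 2.88]. Speed limits (rad/s): [2.39, 2.39, 3.01, 3.14, 3.14, 3.14].

## Interface

Orientations are given as a unit quaternion [w, x, y, z].
In Python, from workcell import manip, imaging, models gives the robot as it stands.
- The arm moves only by the shell command python3 -m pendant 'ROWS' [OPENING] [FORCE]. ROWS is JSON, a list of rows, each an object of numbers: "dx", "dy", "dz": the shift along the tool's x, y, z in m; "wx", "wy", "wz": the turn, a rotation vector about the tool's x, y, z in degrees. A call has 1 to 20 rows; each row shifts and turns the commanded pose from where the row before left it, along the tool's axes as they then stand; what a row does not reach is not made up. A row lasts 1/12 s, in which the tool goes at most 41.7 mm and 7.16 degrees, less where a joint would pass 70% of its speed; a pose out of reach is approached as far as the arm can. A call is refused whole if a number of a shift passes 0.0417 or a number of a turn 7.16, either way. A call with a gripper value outside its range is refused whole. OPENING is the finger opening in m, from 0 to 0.0881, set as the call begins (- or left out, the last holds). The fingers move at their own pace and stop on an object; FORCE is the grip in N (left out, the last holds). Time passes only in rows, so rows that do not move let the fingers close. It gives the time, the measured TCP pose, the force, the opening and the grip force at its end, in the units of the state.
- manip.get_obs(): the state, without advancing time (a new reading comes with each control period).
- imaging.read_camera(name): name is "scene" or "side" or "wrist"; returns the picture (480x640x3 uint8, red, green, blue); there is no depth.
- imaging.calibration(name): a dict with "fx", "fy", "cx", "cy" (pixels), "R" (3x3) and "t" (3): a world point X has camera coordinates R X + t. Camera axes: x right, y down, z forward; pixel columns grow to the right and rows downward; lengths in m; the calibration is good to about 2 mm. The wrist camera is an equidistant fisheye: a pixel r from the principal point sees the ray r / f radians off the axis. A picture is of the moment at which its call begins: read the wrist's pose just before it. calibration takes no time and is no camera call; for the wrist camera it gives the pose at the moment of the call.
- manip.finish_job(): hands the job in; it is judged then, once.
Trained networks look in the newest picture that a camera, given by its name, has taken for a name from the list of things; names that differ only in an ending like _2 or _b are one class to them, and where a whole thing is asked for, a point or a joint stands for the part that bears it (a point fixed in the world has none). Each returns a list of dicts, best first, with "score" (0 to 1); they miss things now and then, are a little off and sometimes report something else, mostly with a low value. They report only what shows in the picture. A call takes as long as a camera call. They do not tell look-alikes from the thing itself.
- models.cut_out(target, camera): "region" (480x640 bool, what is visible of it) and "centre" ([row, column] in pixels, amid what is visible of it).
- models.tip_of(target, camera): "centre" ([row, column] in pixels: a listed point, or the origin of a listed thing).
The state is a dict: "time_s": time; "q": joint angles; "joint_vel": joint speeds; "joint_torque": joint torques, N m; "eef_pos": TCP position; "eef_rot": TCP orientation; "force": force on the tool from outside, world axes, zero at the start; "wrist_torque": the same for the moment, N m; "gripper_width": finger opening in m; "gripper_force": force on a finger pad.
Only numpy, scipy, OpenCV 4.12 (cv2) and the standard library are available. Lean on these libraries where they do the work, as an engineer would, in place of code of your own. Each camera call takes 0.05 s, during which the arm holds its last target. There are 200 camera calls.

## Working session

There is one attempt and no reset: what is moved stays moved. The work goes in short steps, Python scripts to look and compute and a shell command to move; the robot and the scene stay as the last step left them, time stands still between calls to the robot, and variables do not carry over. Pictures are saved under pics/ and viewed, at most 10 in all, crops included, and the job is handed in when it is done.

```bash
mkdir -p pics; ls
cat > h.py <<'E'
import numpy as np, cv2
from workcell import manip, imaging, models
def ray(cam,px,cal=None):
    c=cal or imaging.calibration(cam); R=np.array(c["R"]);t=np.array(c["t"])
    u=(px[1]-c["cx"])/c["fx"]; v=(px[0]-c["cy"])/c["fy"]
    if cam=="wrist":
        r=np.hypot(u,v); s=np.sin(r)/r if r>1e-9 else 1
        d=np.array([u*s,v*s,np.cos(r)])
    else: d=np.array([u,v,1.])
    return -R.T@t, R.T@d
def onplane(cam,px,z,cal=None):
    o,d=ray(cam,px,cal); return o+d*(z-o[2])/d[2]
def proj(cam,X,cal=None):
    c=cal or imaging.calibration(cam); p=np.array(c["R"])@np.array(X)+np.array(c["t"])
    if cam=="wrist":
        th=np.arctan2(np.hypot(p[0],p[1]),p[2]); k=th/max(np.hypot(p[0],p[1]),1e-9); return c["cy"]+c["fy"]*p[1]*k, c["cx"]+c["fx"]*p[0]*k
    return c["cy"]+c["fy"]*p[1]/p[2], c["cx"]+c["fx"]*p[0]/p[2]
def save(cam,name):
    im=imaging.read_camera(cam); cv2.imwrite(f"pics/{name}.png",im[:,:,::-1]); return im
E
python3 - <<'E'
from h import *
print(manip.finger_overhang, manip.get_obs())
ims=[save(c,c+"0") for c in("scene","side")]
cv2.imwrite("pics/both0.png",cv2.resize(np.vstack(ims),(400*1,600))[:,:,::-1])
for n in ["nozzle_top","nozzle","lower_regulator","next_regulator","sheet","stand","board","wrench","carton","bearing"]:
    for c in("scene","side"):
        for f in (models.tip_of,models.cut_out):
            try: r=f(n,c)
            except Exception as e: print(n,e); continue
            print(n,c,f.__name__,[(round(x["score"],2),np.round(x["centre"],1).tolist()) for x in r])
for c in("scene","side"): print(c,-np.array(imaging.calibration(c)["R"]).T@np.array(imaging.calibration(c)["t"]))
E
```

```text
pics
0.022 {'time_s': 0.0, 'q': array([ 8.78589634e-01,  3.13416312e-01,  1.49840616e+00,  2.30807316e-07,
        1.33100796e+00, -2.23395594e-01]), 'joint_vel': array([ 0.00070491, -0.00169528, -0.00054647, -0.00086593,  0.00122821,
        0.00016408]), 'joint_torque': array([ 2.16124140e-04, -4.02215660e+01, -2.52271754e+01,  6.93973666e-02,
        3.52688972e-02, -1.45476197e-04]), 'eef_pos': array([0.23707818, 0.46818336, 0.26018994]), 'eef_rot': array([-2.73633697e-04,  2.32264815e-01,  9.72652390e-01, -5.55107477e-04]), 'force': array([-0.47375102,  0.39337449,  0.84622199]), 'wrist_torque': array([-0.04590138, -0.00555827,  0.00911411]), 'gripper_force': 0.0, 'gripper_width': 0.08828043427946054}
nozzle_top scene call [(0.71, [129.7, 363.0])]
nozzle_top scene call [(0.43, [135.0, 359.9])]
nozzle_top side call []
nozzle_top side call [(0.55, [162.9, 258.4]), (0.18, [289.4, 326.2])]
nozzle it knows: bearing, board, carton, lower_regulator, next_regulator, nozzle_top, sheet, stand, wrench
nozzle scene call [(0.51, [135.7, 362.6])]
nozzle it knows: bearing, board, carton, lower
[... 1414 characters left out ...]
 285.7])]
board side call [(0.65, [211.3, 263.0])]
wrench scene call [(0.91, [391.8, 386.5])]
wrench scene call [(0.96, [391.9, 385.6])]
wrench side call [(0.65, [319.3, 431.5])]
wrench side call [(0.83, [316.7, 433.8])]
carton scene call [(0.67, [348.9, 224.5]), (0.66, [285.0, 438.9])]
carton scene call [(0.7, [280.5, 440.2]), (0.57, [192.6, 357.6]), (0.16, [211.2, 350.1])]
carton side call [(0.69, [247.6, 391.3])]
carton side call [(0.84, [240.6, 392.6])]
bearing scene call []
bearing scene call [(0.91, [466.1, 206.7])]
bearing side call [(0.83, [441.6, 394.3])]
bearing side call [(0.97, [442.7, 395.9])]
scene [ 0.84832345 -0.65861842  0.7022515 ]
side [ 0.33497455 -0.93908338  0.68755396]
```

Run:
```python
from h import *
ims=[cv2.imread(f"pics/{c}0.png") for c in("scene","side")]
cv2.imwrite("pics/both1.png",cv2.resize(np.hstack([ims[0][80:480,80:520],ims[1][120:480,160:520].copy() if 0 else ims[1][80:480,100:540]]),(800,364)))
S=ims[0][:,:,::-1]
for n,c,r,z in [("nt","scene",(129.7,363),.16),("low","scene",(211.2,353),.012),("low","side",(230.1,283.7),.012),("next","scene",(350.6,223.1),0),("next","side",(361.6,300),0),("sheet","scene",(293.3,311.6),.03),("sheet","side",(288.4,324.3),.03),("stand","scene",(305,310.7),0),("wr","scene",(391.8,386.5),0),("wr","side",(319.3,431.5),0),("board","scene",(219.2,353.4),0),("board","side",(233.5,285.7),0),("carton","scene",(285,438.9),0),("carton","side",(247.6,391.3),.0),("bearing","side",(441.6,394.3),0),("shA","scene",(340.9,117.7),.0),("shB","scene",(274.1,229.8),.0),("shC","scene",(471.4,344.6),.0),("shD","scene",(241.5,472.1),.0)]:
    p=onplane(c,r,z); print(n,c,p.round(3));
```

```text
nt scene [0.449 0.331 0.16 ]
low scene [0.496 0.183 0.012]
low side [0.494 0.174 0.012]
next scene [ 0.454 -0.307  0.   ]
next side [ 0.45 -0.3   0.  ]
sheet scene [ 0.546 -0.127  0.03 ]
sheet side [ 0.539 -0.124  0.03 ]
stand scene [ 0.546 -0.133  0.   ]
wr scene [ 0.756 -0.244  0.   ]
wr side [ 0.75  -0.238  0.   ]
board scene [0.505 0.167 0.   ]
board side [0.499 0.174 0.   ]
carton scene [0.763 0.044 0.   ]
carton side [0.762 0.047 0.   ]
bearing side [ 0.568 -0.502  0.   ]
shA scene [ 0.262 -0.384  0.   ]
shB scene [ 0.344 -0.138  0.   ]
shC scene [ 0.748 -0.396  0.   ]
shD scene [0.792 0.22  0.   ]
```

View pics/both1.png

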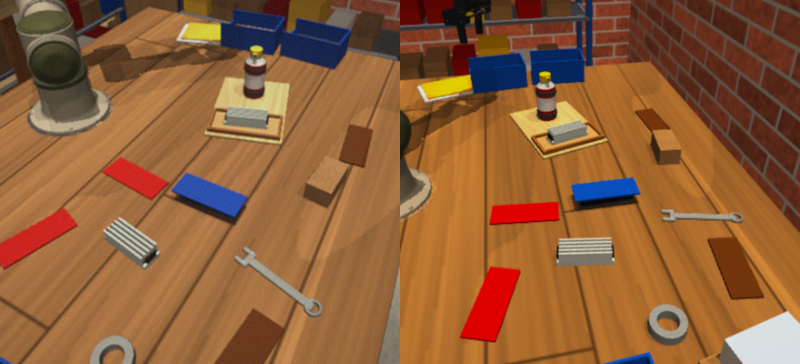

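The scene view shows these sheet-shaped things: blue on a black stand at scene (293,312) / side (288,324), red at (274,230) and (341,118), and brown at (471,345) and (242,472). The blue one that overhangs its stand fits the description. Next I fit poses and confirm the choice in an enlarged crop.

```bash
cat >> h.py <<'E'
from scipy.optimize import minimize, least_squares
def sil(cam,cal,p,dims,z):
    L,W,H=dims; c,s=np.cos(p[2]),np.sin(p[2])
    P=[proj(cam,[p[0]+c*a*L/2-s*b*W/2,p[1]+s*a*L/2+c*b*W/2,z+k*H],cal)[::-1] for a in(-1,1) for b in(-1,1) for k in(0,1)]
    h=cv2.convexHull((np.array(P,np.float32)))
    m=np.zeros((960,1280),np.uint8); cv2.fillConvexPoly(m,np.round((h*2+.5)*16).astype(np.int32),1,shift=4); return m
def fit(masks,dims,z,p0):
    """masks: list of (cam,cal,mask)"""
    big=[cv2.resize(m.astype(np.uint8),(1280,960),interpolation=cv2.INTER_NEAREST) for _,_,m in masks]
    def f(p):
        t=0
        for (c,cal,_),b in zip(masks,big):
            s=sil(c,cal,p,dims,z); t+=1-(s&b).sum()/max((s|b).sum(),1)
        return t/len(masks)
    best=None
    for y in np.arange(0,np.pi,np.pi/6):
        x0=np.array([p0[0],p0[1],y]); r=minimize(f,x0,method="Nelder-Mead",options=dict(initial_simplex=x0+np.array([[0,0,0],[.01,0,0],[0,.01,0],[0,0,.2]]),xatol=1e-4,fatol=1e-4))
        if best is None or r.fun<best.fun: best=r
    return best.x,best.fun
def near(name,cam,px):
    r=models.cut_out(name,cam); return min(r,key=lambda x:np.hypot(*(np.array(x["centre"])-px)))["region"]
def toolmove(X,yaw=None):
    """dx,dy,dz(m, tool axes) and wz(deg) so TCP goes to X, tool y at yaw mod 180"""
    from scipy.spatial.transform import Rotation as Rn
    o=manip.get_obs(); q=o["eef_rot"]; R=Rn.from_quat([q[1],q[2],q[3],q[0]])
    d=R.inv().apply(np.array(X)-o["eef_pos"]); ty=R.apply([0,1,0]); cur=np.degrees(np.arctan2(ty[1],ty[0]))
    # tool z down: +wz lowers yaw
    wz=None if yaw is None else -(((np.degrees(yaw)-cur)+90)%180-90)
    tilt=R.apply([0,0,1])
    print("tool d mm",(d*1000).round(1),"wz",wz,"| tcp",o["eef_pos"].round(4),"yaw",round(cur,2),"tilt",tilt.round(4),"t",round(o["time_s"],2),"q6",o["q"][5].round(2))
E
python3 - <<'E'
from h import *
save("scene","s1"); save("side","d1")
cals={c:imaging.calibration(c) for c in("scene","side")}
for n,dims,z,pp in [("next_regulator",(.12,.044,.034),0,((346,225),(354,302))),("lower_regulator",(.12,.044,.034),.012,((206,352),(226,282))),("sheet",(.16,.064,.006),.03,((291,313),(287,325)))]:
    M=[(c,cals[c],near(n,c,p)) for c,p in zip(cals,pp)]
    p0=onplane("scene",pp[0],z+dims[2]/2)
    for sub in (M,M[:1],M[1:]):
        p,f=fit(sub,dims,z,p0); print(n,p.round(4),"deg",np.degrees(p[2]).round(1)%180,"1-iou",round(f,3))
s=cv2.imread("pics/s1.png");d=cv2.imread("pics/d1.png")
cv2.imwrite("pics/crop1.png",np.hstack([cv2.resize(s[240:350,240:390],(400,293)),cv2.resize(d[250:360,250:400],(400,293))]))
toolmove((.449,.331,.25),0)
print(imaging.calibration("wrist"))
E
```

```text
next_regulator [ 0.4574 -0.3064 -0.2017] deg 168.4 1-iou 0.109
next_regulator [ 0.4581 -0.3082 -0.1645] deg 170.6 1-iou 0.074
next_regulator [ 0.4577 -0.3023 -0.1742] deg 170.0 1-iou 0.057
lower_regulator [0.4959 0.169  0.3403] deg 19.5 1-iou 0.128
lower_regulator [0.4965 0.1666 0.3163] deg 18.1 1-iou 0.073
lower_regulator [0.4958 0.1774 0.3348] deg 19.2 1-iou 0.066
sheet [ 0.5419 -0.1285  3.1433] deg 0.09999999999999432 1-iou 0.121
sheet [ 0.5418 -0.1316 -0.0045] deg 179.7 1-iou 0.075
sheet [ 0.5422 -0.1242 -0.0093] deg 179.5 1-iou 0.071
tool d mm [-251.   -26.9   10.7] wz 63.13981831443652 | tcp [0.2372 0.4684 0.2607] yaw 63.14 tilt [-0. -0. -1.] t 2.4 q6 -0.22
{'fx': 371.64829954431775, 'fy': 371.64829954431775, 'cx': 324.88629711738173, 'cy': 236.65915978501195, 'R': array([[ 4.52661473e-01,  8.91682422e-01, -2.21869700e-04],
       [ 8.58744469e-01, -4.35873531e-01,  2.69392281e-01],
       [ 2.40115654e-01, -1.22134036e-01, -9.63030503e-01]]), 't': array([-0.52513576, -0.0361575 ,  0.38982832])}
```

View pics/crop1.png

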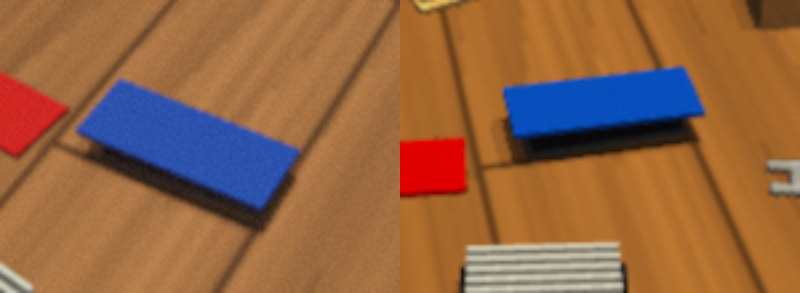

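The crop confirms the choice: a blue sheet overhanging a black stand, at scene (293,312) and side (288,324). Now I move above the cap.

```bash
python3 -m pendant '[{"dx":-0.031,"dy":-0.0034,"dz":-0.005},{"dx":-0.031,"dy":-0.0034,"dz":-0.005},{"dx":-0.031,"dy":-0.0034,"dz":-0.005},{"dx":-0.031,"dy":-0.0034,"dz":-0.005},{"dx":-0.031,"dy":-0.0034,"dz":-0.005},{"dx":-0.031,"dy":-0.0034,"dz":-0.005},{"dx":-0.031,"dy":-0.0034,"dz":-0.005},{"dx":-0.034,"dy":-0.0034,"dz":-0.005},{}]' 0
python3 - <<'E'
from h import *
cal=imaging.calibration("wrist"); im=save("wrist","w1")
print("cam",(-np.array(cal["R"]).T@np.array(cal["t"])).round(4), np.array(cal["R"])[2].round(2))
for n in("nozzle_top","lower_regulator","board"):
  for f in (models.tip_of,models.cut_out):
    print(n,[(round(x["score"],2),np.round(x["centre"],1).tolist(),onplane("wrist",x["centre"],{"nozzle_top":.16,"lower_regulator":.012,"board":0}[n],cal).round(4)) for x in f(n,"wrist")])
toolmove((.449,.331,.25))
E
```

```text
cam [0.1752 0.5001 0.385 ] [ 0.24 -0.12 -0.96]
nozzle_top []
nozzle_top []
lower_regulator []
lower_regulator []
board []
board [(0.66, [391.6, 278.1], array([0.4317, 0.3009, 0.    ]))]
tool d mm [-251.   -26.8   10.7] wz None | tcp [0.2372 0.4683 0.2607] yaw 63.14 tilt [-1.e-04 -1.e-04 -1.e+00] t 2.75 q6 -0.22$[0]: bad value
```

View pics/w1.png

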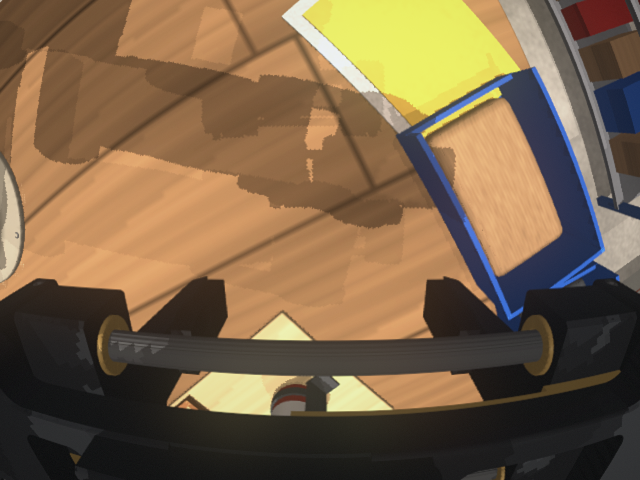

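The wrist view shows the fingers at rows 280–410 and the can at about (395,290); the move itself was refused. I'll retry with every key given.

```bash
python3 -m pendant '[{"dx":-0.031,"dy":-0.0034,"dz":-0.005,"wx":0,"wy":0,"wz":0},{"dx":-0.031,"dy":-0.0034,"dz":-0.005,"wx":0,"wy":0,"wz":0},{"dx":-0.031,"dy":-0.0034,"dz":-0.005,"wx":0,"wy":0,"wz":0},{"dx":-0.031,"dy":-0.0034,"dz":-0.005,"wx":0,"wy":0,"wz":0},{"dx":-0.031,"dy":-0.0034,"dz":-0.005,"wx":0,"wy":0,"wz":0},{"dx":-0.031,"dy":-0.0034,"dz":-0.005,"wx":0,"wy":0,"wz":0},{"dx":-0.031,"dy":-0.0034,"dz":-0.005,"wx":0,"wy":0,"wz":0},{"dx":-0.034,"dy":-0.0034,"dz":-0.005,"wx":0,"wy":0,"wz":0},{"dx":0,"dy":0,"dz":0,"wx":0,"wy":0,"wz":0}]' 0
cat > look.py <<'E'
from h import *
import sys
cal=imaging.calibration("wrist"); im=save("wrist",sys.argv[1])
print("cam",(-np.array(cal["R"]).T@np.array(cal["t"])).round(4), np.array(cal["R"])[2].round(2))
for a in sys.argv[2:]:
  n,z=a.split(":"); z=float(z)
  for f in (models.tip_of,models.cut_out):
    print(n,[(round(x["score"],2),np.round(x["centre"],1).tolist(),onplane("wrist",x["centre"],z,cal).round(4).tolist()) for x in f(n,"wrist")])
E
python3 look.py w2 nozzle_top:.16 lower_regulator:.012 board:0; python3 -c "
from h import *
toolmove((.449,.331,.25),np.pi/2)"
```

```text
time_s: 3.5
eef_pos: [0.4528, 0.3278, 0.3011]
eef_rot: [0.001, 0.234, 0.972, -0.0]
force: [-0.3, -0.6, -0.0]
gripper_width: 0.03
gripper_force: 0.0
cam [0.3906 0.3599 0.4252] [ 0.24 -0.12 -0.96]
nozzle_top [(0.69, [237.1, 317.4], [0.4549, 0.3207, 0.16])]
nozzle_top [(0.78, [230.7, 313.4], [0.4492, 0.3203, 0.16])]
lower_regulator [(0.69, [286.1, 229.1], [0.4967, 0.1724, 0.012])]
lower_regulator [(0.74, [272.9, 213.9], [0.4731, 0.1642, 0.012])]
board []
board [(0.92, [213.8, 297.9], [0.4581, 0.2898, 0.0])]
tool d mm [-1.1  0.1 50.7] wz -26.77482471249624 | tcp [0.448  0.3314 0.3007] yaw 63.23 tilt [-1.e-04  0.e+00 -1.e+00] t 3.85 q6 -0.68
```

Run:
```python
from h import *
def yellow(im,c,w=40):
    h=cv2.cvtColor(im,cv2.COLOR_BGR2HSV); m=((h[:,:,0]>22)&(h[:,:,0]<33)&(h[:,:,1]>190)&(h[:,:,2]>120)).astype(np.uint8)
    k=np.zeros_like(m);k[c[0]-w:c[0]+w,c[1]-w:c[1]+w]=1; m=m*k; n,l,s,ce=cv2.connectedComponentsWithStats(m); i=1+np.argmax(s[1:,4]) ; return s[i],ce[i]
for c,n,p in(("scene","s1",(133,362)),("side","d1",(163,258)),("wrist","w2",(235,316))):
    im=cv2.imread(f"pics/{n}.png"); print(c,*yellow(im,p))
im=cv2.imread("pics/w2.png")
cv2.imwrite("pics/w2c.png",im)
for X in((.449,.331,.16),(.4549,.3207,.16)): print(proj("scene",X),proj("side",X),proj("wrist",X))
```

```text
scene [364 137   2   1   2] [364.5 137. ]
side [253 159  13   8  75] [259.54666667 162.16      ]Traceback (most recent call last):
  File "<stdin>", line 6, in <module>
  File "<stdin>", line 4, in yellow
    return _wrapfunc(a, 'argmax', axis=axis, out=out, **kwds)
    return bound(*args, **kwds)
ValueError: attempt to get argmax of an empty sequence
```

View pics/w2.png

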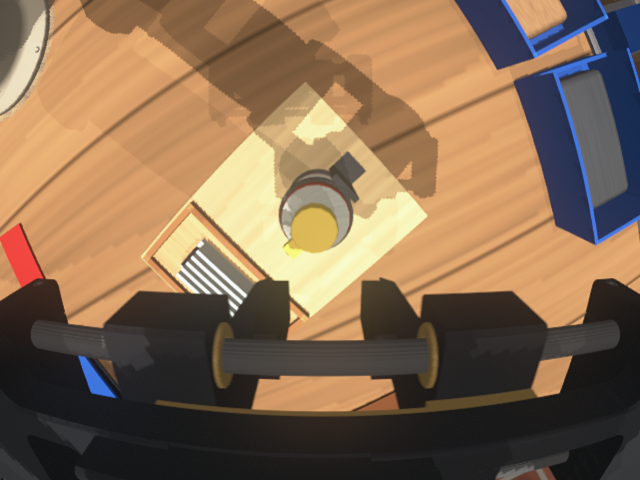

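Run:
```python
from h import *
for X in((.449,.331,.16),(.4549,.3207,.16)): print(np.round([proj(c,X) for c in("scene","side","wrist")],1).tolist())
# yellow px extents, looser
for c,n,p in(("scene","s1",(133,362)),("side","d1",(163,258)),("wrist","w2",(235,316))):
    im=cv2.imread(f"pics/{n}.png"); h=cv2.cvtColor(im,cv2.COLOR_BGR2HSV); m=(h[:,:,0]>18)&(h[:,:,0]<38)&(h[:,:,1]>(170 if c!="wrist" else 130))
    w=45; k=np.zeros_like(m);k[p[0]-w:p[0]+w,p[1]-w:p[1]+w]=1;m&=k
    n_,l,s,ce=cv2.connectedComponentsWithStats(m.astype(np.uint8)); i=np.argsort(-s[1:,4])[:3]+1; print(c,s[i].tolist(),ce[i].round(1).tolist(), im[p].tolist())
```

```text
[[129.8, 362.8], [159.4, 258.0], [232.3, 324.8]]
[[131.9, 363.3], [160.6, 260.5], [245.2, 316.1]]
scene [[395, 88, 12, 26, 159], [355, 131, 13, 12, 125], [317, 107, 5, 18, 90]] [[400.8, 100.7], [361.4, 136.3], [319.0, 115.5]] [61, 205, 210]
side [[253, 159, 13, 11, 117], [213, 118, 7, 21, 116]] [[259.2, 163.7], [215.3, 128.9]] [0, 178, 199]
wrist [[283, 204, 55, 49, 1906], [287, 252, 2, 2, 2]] [[312.6, 229.0], [287.5, 252.5]] [88, 187, 221]
```

The wrist view shows the cap disc at about (229,314), can below it, the lower regulator at (272,214) partly hidden. The arm was still settling then, so I measure again at rest.

Run:
```python
from h import *
cal=imaging.calibration("wrist"); im=save("wrist","w3")[:,:,::-1]; print(np.abs(manip.get_obs()["joint_vel"]).max())
h=cv2.cvtColor(np.ascontiguousarray(im),cv2.COLOR_BGR2HSV); m=(h[:,:,0]>18)&(h[:,:,0]<30)&(h[:,:,1]>130)
m[:190]=0;m[275:]=0;m[:,:285]=0;m[:,350:]=0
n,l,s,ce=cv2.connectedComponentsWithStats(m.astype(np.uint8)); i=1+np.argmax(s[1:,4]); print(s[i],ce[i])
c=ce[i][::-1]; print(onplane("wrist",c,.16,cal),onplane("wrist",c,.158,cal))
e=cv2.fitEllipse(max(cv2.findContours((l==i).astype(np.uint8),0,1)[0],key=len)); print(e, onplane("wrist",e[0][::-1],.16,cal))
print(models.tip_of("nozzle_top","wrist"))
```

```text
0.005065867874156328
[ 290  212   46   49 1651] [313.70018171 235.23561478]
[0.44727394 0.32264802 0.16      ] [0.44773718 0.32234321 0.158     ]
((313.54498291015625, 235.2444305419922), (42.87779998779297, 47.90645980834961), 143.67730712890625) [0.44722808 0.32254236 0.16      ]
[{'centre': [240.2, 313.7], 'score': 0.61}]
```

```bash
python3 -m pendant '[{"dx":-0.0047,"dy":-0.0071,"dz":0,"wx":0,"wy":0,"wz":0},{"dx":0,"dy":0,"dz":0.022,"wx":0,"wy":0,"wz":0},{"dx":0,"dy":0,"dz":0.022,"wx":0,"wy":0,"wz":0},{"dx":0,"dy":0,"dz":0.022,"wx":0,"wy":0,"wz":0},{"dx":0,"dy":0,"dz":0.022,"wx":0,"wy":0,"wz":0},{"dx":0,"dy":0,"dz":0.022,"wx":0,"wy":0,"wz":0},{"dx":0,"dy":0,"dz":0.003,"wx":0,"wy":0,"wz":0},{"dx":0,"dy":0,"dz":0.003,"wx":0,"wy":0,"wz":0},{"dx":0,"dy":0,"dz":0.003,"wx":0,"wy":0,"wz":0},{"dx":0,"dy":0,"dz":0.003,"wx":0,"wy":0,"wz":0},{"dx":0,"dy":0,"dz":0.003,"wx":0,"wy":0,"wz":0},{"dx":0,"dy":0,"dz":0,"wx":0,"wy":0,"wz":0},{"dx":0,"dy":0,"dz":0,"wx":0,"wy":0,"wz":0},{"dx":0,"dy":0,"dz":0,"wx":0,"wy":0,"wz":0}]' 0
```

```text
time_s: 5.12
eef_pos: [0.4503, 0.3223, 0.1768]
eef_rot: [0.001, 0.232, 0.973, 0.001]
force: [-0.9, -1.1, 6.2]
gripper_width: 0.0004
gripper_force: 2.8
```

```bash
python3 -m pendant '[{"dx":0,"dy":0,"dz":0.0015,"wx":0,"wy":0,"wz":0},{"dx":0,"dy":0,"dz":0.001,"wx":0,"wy":0,"wz":0},{"dx":0,"dy":0,"dz":0,"wx":0,"wy":0,"wz":0},{"dx":0,"dy":0,"dz":0,"wx":0,"wy":0,"wz":0},{"dx":0,"dy":0,"dz":0,"wx":0,"wy":0,"wz":0}]'
```

```text
time_s: 5.53
eef_pos: [0.4504, 0.3223, 0.1754]
eef_rot: [0.001, 0.232, 0.973, 0.001]
force: [-3.6, -3.1, 13.7]
gripper_width: 0.0003
gripper_force: 6.8
```

The force jumped to 13.7 N, so the cap bottomed out. I lift, then move to view the lower regulator.

```bash
python3 -m pendant '[{"dx":0,"dy":0,"dz":-0.025,"wx":0,"wy":0,"wz":0},{"dx":0,"dy":0,"dz":-0.03,"wx":0,"wy":0,"wz":0},{"dx":0,"dy":0,"dz":-0.03,"wx":0,"wy":0,"wz":0},{"dx":0,"dy":0,"dz":-0.03,"wx":0,"wy":0,"wz":0},{"dx":-0.0251,"dy":-0.0116,"dz":0,"wx":0,"wy":0,"wz":0},{"dx":-0.0251,"dy":-0.0116,"dz":0,"wx":0,"wy":0,"wz":0},{"dx":-0.0251,"dy":-0.0116,"dz":0,"wx":0,"wy":0,"wz":0},{"dx":-0.0251,"dy":-0.0116,"dz":0,"wx":0,"wy":0,"wz":0},{"dx":-0.0251,"dy":-0.0116,"dz":0,"wx":0,"wy":0,"wz":0},{"dx":-0.0251,"dy":-0.0116,"dz":0,"wx":0,"wy":0,"wz":0}]'
python3 -m pendant '[{"dx":0,"dy":0,"dz":0,"wx":0,"wy":0,"wz":-6.6},{"dx":0,"dy":0,"dz":0,"wx":0,"wy":0,"wz":-6.6},{"dx":0,"dy":0,"dz":0,"wx":0,"wy":0,"wz":-6.6},{"dx":0,"dy":0,"dz":0,"wx":0,"wy":0,"wz":-6.6},{"dx":0,"dy":0,"dz":0,"wx":0,"wy":0,"wz":-6.6},{"dx":0,"dy":0,"dz":0,"wx":0,"wy":0,"wz":-6.6},{"dx":0,"dy":0,"dz":0,"wx":0,"wy":0,"wz":-6.6},{"dx":0,"dy":0,"dz":0,"wx":0,"wy":0,"wz":0},{"dx":0,"dy":0,"dz":0,"wx":0,"wy":0,"wz":0},{"dx":0,"dy":0,"dz":0,"wx":0,"wy":0,"wz":0}]' 0.088
cat > fitw.py <<'E'
from h import *
import sys
# name L W H z
n=sys.argv[2]; L,W,H,z=map(float,sys.argv[3:7])
cal=imaging.calibration("wrist"); im=save("wrist",sys.argv[1]); v=np.abs(manip.get_obs()["joint_vel"]).max()
r=models.cut_out(n,"wrist"); t=models.tip_of(n,"wrist")
print("vel",v.round(4),"tips",[(round(x["score"],2),np.round(x["centre"],0).tolist(),onplane("wrist",x["centre"],z,cal).round(4).tolist()) for x in t])
for x in r[:4]:
    p0=onplane("wrist",x["centre"],z+H/2,cal); p,f=fit([("wrist",cal,x["region"])],(L,W,H),z,p0)
    print(round(x["score"],2),np.round(x["centre"],0),p.round(4),(np.degrees(p[2])%180).round(1),"1-iou",round(f,3))
E
python3 fitw.py w4 lower_regulator .12 .044 .034 .012
```

```text
time_s: 6.37
eef_pos: [0.5534, 0.191, 0.2885]
eef_rot: [0.0, 0.232, 0.973, 0.0]
force: [-0.4, -0.3, 0.8]
gripper_width: 0.0008
gripper_force: 0.0
time_s: 7.2
eef_pos: [0.5527, 0.1921, 0.2883]
eef_rot: [0.0, -0.166, 0.986, 0.0]
force: [-0.1, -0.5, -0.1]
gripper_width: 0.0651
gripper_force: 0.0
vel 0.0118 tips []
0.71 [142. 328.] [0.4936 0.1735 3.4486] 17.6 1-iou 0.059
0.17 [146. 406.] [0.4384 0.2452 0.5909] 33.9 1-iou 0.865
```

View pics/w4.png

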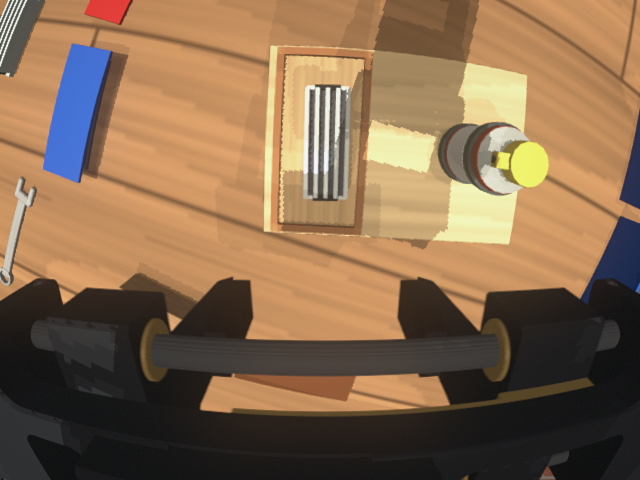

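The wrist view shows the lower regulator lying in the tray, fins up, at (142,328), and the blue sheet at (112,78). I move on to view the sheet close up.

```bash
python3 -m pendant '[{"dx":0,"dy":0,"dz":0,"wx":0,"wy":0,"wz":6.4},{"dx":0,"dy":0,"dz":0,"wx":0,"wy":0,"wz":6.4},{"dx":0,"dy":0,"dz":0,"wx":0,"wy":0,"wz":6.4},{"dx":-0.006,"dy":-0.04,"dz":0.006,"wx":0,"wy":0,"wz":0},{"dx":-0.006,"dy":-0.04,"dz":0.006,"wx":0,"wy":0,"wz":0},{"dx":-0.006,"dy":-0.04,"dz":0.006,"wx":0,"wy":0,"wz":0},{"dx":-0.006,"dy":-0.04,"dz":0.006,"wx":0,"wy":0,"wz":0},{"dx":-0.006,"dy":-0.04,"dz":0.006,"wx":0,"wy":0,"wz":0},{"dx":-0.006,"dy":-0.04,"dz":0.006,"wx":0,"wy":0,"wz":0},{"dx":-0.006,"dy":-0.04,"dz":0.006,"wx":0,"wy":0,"wz":0},{"dx":-0.006,"dy":-0.04,"dz":0.006,"wx":0,"wy":0,"wz":0},{"dx":0,"dy":0,"dz":0,"wx":0,"wy":0,"wz":0},{"dx":0,"dy":0,"dz":0,"wx":0,"wy":0,"wz":0},{"dx":0,"dy":0,"dz":0,"wx":0,"wy":0,"wz":0}]'
python3 fitw.py w5 sheet .16 .064 .006 .03
cat >> h.py <<'E'
def blue(name,cal,z,dims=(.16,.064),p0=None):
    """blue top-face quad in a wrist picture -> pose on plane z from contour"""
    im=cv2.imread(f"pics/{name}.png"); h=cv2.cvtColor(im,cv2.COLOR_BGR2HSV)
    m=((h[:,:,0]>105)&(h[:,:,0]<125)&(h[:,:,1]>150)&(h[:,:,2]>90)).astype(np.uint8)
    if p0 is not None:
        r,c=map(int,p0); n,l,s,ce=cv2.connectedComponentsWithStats(m); m=(l==l[r,c]).astype(np.uint8)
    c=max(cv2.findContours(m,cv2.RETR_EXTERNAL,cv2.CHAIN_APPROX_NONE)[0],key=cv2.contourArea)[:,0]
    P=np.array([onplane("wrist",(y,x),z,cal)[:2] for x,y in c],np.float32)*1000
    return cv2.minAreaRect(P)
E
python3 - <<'E'
from h import *
print(blue("w5",imaging.calibration("wrist"),.036)); toolmove((.542,-.127,.036),np.pi/2)
E
```

```text
time_s: 8.52
eef_pos: [0.6015, -0.1273, 0.2403]
eef_rot: [0.0, -0.001, 1.0, 0.0]
force: [0.9, 0.6, 0.1]
gripper_width: 0.0878
gripper_force: 0.0
vel 0.014 tips [(0.97, [146.0, 323.0], [0.542, -0.1283, 0.03]), (0.37, [187.0, 32.0], [0.5661, -0.4638, 0.03])]
0.88 [ 12. 306.] [ 0.3486 -0.1395 -0.1208] 173.1 1-iou 0.085
0.71 [144. 323.] [ 0.5399 -0.1271 -0.013 ] 179.3 1-iou 0.02
0.61 [319. 137.] [ 0.7661 -0.3762  2.4116] 138.2 1-iou 0.935
((533.7650756835938, -125.99359130859375), (62.4085693359375, 145.12908935546875), 89.31615447998047)
tool d mm [ 59.7  -0.3 204.7] wz 0.2223317150208146 | tcp [ 0.6016 -0.1264  0.2407] yaw 90.22 tilt [ 6.e-04 -1.e-04 -1.e+00] t 8.67 q6 -1.97
```

```bash
python3 -m pendant '[{"dx":0.03,"dy":-0.0006,"dz":0,"wx":0,"wy":0,"wz":0.9},{"dx":0.0305,"dy":0,"dz":0,"wx":0,"wy":0,"wz":0},{"dx":0,"dy":0,"dz":0.034,"wx":0,"wy":0,"wz":0},{"dx":0,"dy":0,"dz":0.034,"wx":0,"wy":0,"wz":0},{"dx":0,"dy":0,"dz":0.034,"wx":0,"wy":0,"wz":0},{"dx":0,"dy":0,"dz":0.034,"wx":0,"wy":0,"wz":0},{"dx":0,"dy":0,"dz":0.034,"wx":0,"wy":0,"wz":0},{"dx":0,"dy":0,"dz":0.02,"wx":0,"wy":0,"wz":0},{"dx":0,"dy":0,"dz":0.0145,"wx":0,"wy":0,"wz":0},{"dx":0,"dy":0,"dz":0,"wx":0,"wy":0,"wz":0},{"dx":0,"dy":0,"dz":0,"wx":0,"wy":0,"wz":0}]'
python3 -m pendant '[{"dx":0,"dy":0,"dz":0,"wx":0,"wy":0,"wz":0},{"dx":0,"dy":0,"dz":0,"wx":0,"wy":0,"wz":0},{"dx":0,"dy":0,"dz":0,"wx":0,"wy":0,"wz":0},{"dx":0,"dy":0,"dz":0,"wx":0,"wy":0,"wz":0},{"dx":0,"dy":0,"dz":0,"wx":0,"wy":0,"wz":0},{"dx":0,"dy":0,"dz":0,"wx":0,"wy":0,"wz":0}]' 0.04 20
```

```text
time_s: 9.58
eef_pos: [0.5412, -0.1273, 0.036]
eef_rot: [-0.0, 0.006, 1.0, 0.0]
force: [0.5, -0.0, 1.5]
gripper_width: 0.0879
gripper_force: 0.0
time_s: 10.08
eef_pos: [0.5414, -0.1281, 0.0365]
eef_rot: [0.001, 0.007, 1.0, -0.0]
force: [-1.3, 1.3, 7.0]
gripper_width: 0.0636
gripper_force: 20.0
```

```bash
python3 -m pendant '[{"dx":0,"dy":0,"dz":-0.015,"wx":0,"wy":0,"wz":0},{"dx":0,"dy":0,"dz":-0.03,"wx":0,"wy":0,"wz":0},{"dx":0,"dy":0,"dz":-0.03,"wx":0,"wy":0,"wz":0},{"dx":0,"dy":0,"dz":-0.03,"wx":0,"wy":0,"wz":0},{"dx":0,"dy":0,"dz":-0.03,"wx":0,"wy":0,"wz":0},{"dx":0,"dy":0,"dz":-0.03,"wx":0,"wy":0,"wz":0},{"dx":0.0065,"dy":0.0376,"dz":0,"wx":0,"wy":0,"wz":0},{"dx":0.0065,"dy":0.0376,"dz":0,"wx":0,"wy":0,"wz":0},{"dx":0.0065,"dy":0.0376,"dz":0,"wx":0,"wy":0,"wz":0},{"dx":0.0065,"dy":0.0376,"dz":0,"wx":0,"wy":0,"wz":0},{"dx":0.0065,"dy":0.0376,"dz":0,"wx":0,"wy":0,"wz":0},{"dx":0.0065,"dy":0.0376,"dz":0,"wx":0,"wy":0,"wz":0},{"dx":0.0065,"dy":0.0376,"dz":0,"wx":0,"wy":0,"wz":0},{"dx":0.0062,"dy":0.0376,"dz":0,"wx":0,"wy":0,"wz":0},{"dx":0,"dy":0,"dz":0,"wx":0,"wy":0,"wz":-6.27},{"dx":0,"dy":0,"dz":0,"wx":0,"wy":0,"wz":-6.27},{"dx":0,"dy":0,"dz":0,"wx":0,"wy":0,"wz":-6.27},{"dx":0,"dy":0,"dz":0,"wx":0,"wy":0,"wz":0},{"dx":0,"dy":0,"dz":0,"wx":0,"wy":0,"wz":0},{"dx":0,"dy":0,"dz":0,"wx":0,"wy":0,"wz":0}]'
python3 - <<'E'
from h import *
toolmove((.494,.1735,.0525),np.radians(108))
im=save("wrist","w6"); s=save("side","d6"); c=save("scene","s6")
v=np.hstack([cv2.resize(s[130:280,200:400],(400,300)),cv2.resize(c[110:260,260:460],(400,300))])
cv2.imwrite("pics/v6.png",np.vstack([v,cv2.resize(im[200:480],(800,300))])[:,:,::-1])
E
```

```text
time_s: 11.75
eef_pos: [0.4933, 0.1733, 0.2007]
eef_rot: [-0.0, -0.155, 0.988, 0.0]
force: [-0.2, -0.2, -0.7]
gripper_width: 0.0633
gripper_force: 20.0
tool d mm [ -0.7   0.  148.2] wz -0.1489504341933241 | tcp [0.4933 0.1733 0.2007] yaw 107.85 tilt [-1.e-04  0.e+00 -1.e+00] t 11.75 q6 -1.77
```

View pics/v6.png

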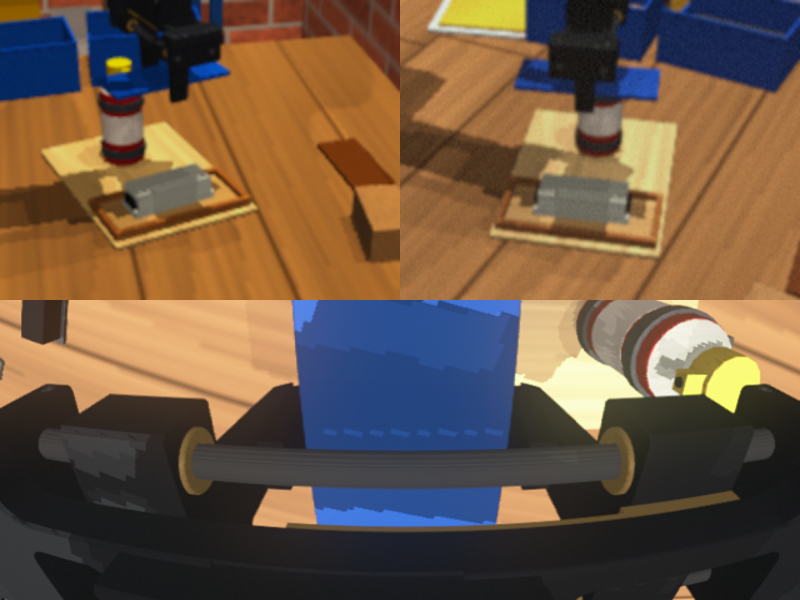

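The sheet hangs level between the fingers above the regulator, and the cap is up. I descend.

```bash
python3 -m pendant '[{"dx":-0.0007,"dy":0,"dz":0.034,"wx":0,"wy":0,"wz":0},{"dx":0,"dy":0,"dz":0.034,"wx":0,"wy":0,"wz":0},{"dx":0,"dy":0,"dz":0.034,"wx":0,"wy":0,"wz":0},{"dx":0,"dy":0,"dz":0.026,"wx":0,"wy":0,"wz":0},{"dx":0,"dy":0,"dz":0.01,"wx":0,"wy":0,"wz":0},{"dx":0,"dy":0,"dz":0.004,"wx":0,"wy":0,"wz":0},{"dx":0,"dy":0,"dz":0.003,"wx":0,"wy":0,"wz":0},{"dx":0,"dy":0,"dz":0.0015,"wx":0,"wy":0,"wz":0},{"dx":0,"dy":0,"dz":0,"wx":0,"wy":0,"wz":0},{"dx":0,"dy":0,"dz":0,"wx":0,"wy":0,"wz":0}]'
```

```text
time_s: 12.73
eef_pos: [0.4946, 0.1737, 0.0553]
eef_rot: [0.001, -0.157, 0.988, -0.0]
force: [-0.0, 0.3, -0.9]
gripper_width: 0.0633
gripper_force: 20.0
```

```bash
python3 -m pendant '[{"dx":0,"dy":0,"dz":0.001,"wx":0,"wy":0,"wz":0},{"dx":0,"dy":0,"dz":0.001,"wx":0,"wy":0,"wz":0},{"dx":0,"dy":0,"dz":0,"wx":0,"wy":0,"wz":0},{"dx":0,"dy":0,"dz":0,"wx":0,"wy":0,"wz":0}]'
```

```text
time_s: 13.07
eef_pos: [0.4942, 0.1737, 0.0525]
eef_rot: [0.0, -0.157, 0.988, -0.0]
force: [-0.5, -0.3, 2.0]
gripper_width: 0.0633
gripper_force: 20.0
```

```bash
python3 -m pendant '[{"dx":0,"dy":0,"dz":0.0005,"wx":0,"wy":0,"wz":0},{"dx":0,"dy":0,"dz":0,"wx":0,"wy":0,"wz":0}]'
python3 -m pendant '[{"dx":0,"dy":0,"dz":0,"wx":0,"wy":0,"wz":0},{"dx":0,"dy":0,"dz":0,"wx":0,"wy":0,"wz":0},{"dx":0,"dy":0,"dz":0,"wx":0,"wy":0,"wz":0},{"dx":0,"dy":0,"dz":0,"wx":0,"wy":0,"wz":0},{"dx":0,"dy":0,"dz":0,"wx":0,"wy":0,"wz":0},{"dx":0,"dy":0,"dz":0,"wx":0,"wy":0,"wz":0}]' 0.088
python3 -m pendant '[{"dx":0,"dy":0,"dz":-0.02,"wx":0,"wy":0,"wz":0},{"dx":0,"dy":0,"dz":-0.03,"wx":0,"wy":0,"wz":0},{"dx":0,"dy":0,"dz":-0.04,"wx":0,"wy":0,"wz":0},{"dx":-0.01,"dy":0,"dz":-0.04,"wx":0,"wy":0,"wz":0},{"dx":-0.02,"dy":0,"dz":-0.04,"wx":0,"wy":0,"wz":0},{"dx":-0.03,"dy":0,"dz":-0.04,"wx":0,"wy":0,"wz":0},{"dx":0,"dy":0,"dz":-0.02,"wx":0,"wy":0,"wz":0},{"dx":0,"dy":0,"dz":0,"wx":0,"wy":0,"wz":0},{"dx":0,"dy":0,"dz":0,"wx":0,"wy":0,"wz":0},{"dx":0,"dy":0,"dz":0,"wx":0,"wy":0,"wz":0}]'
python3 fitw.py w7 sheet .16 .064 .006 .046; python3 fitw.py w7b lower_regulator .12 .044 .034 .012
python3 - <<'E'
from h import *
s=save("side","d7"); c=save("scene","s7"); im=cv2.imread("pics/w7.png")[:,:,::-1]
v=np.vstack([cv2.resize(s[130:280,200:400],(300,225)),cv2.resize(c[110:260,260:460],(300,225))])
cv2.imwrite("pics/v7.png",np.hstack([v,cv2.resize(im,(500,450))])[:,:,::-1]); toolmove((.455,-.305,.27),np.radians(80))
E
```

```text
time_s: 13.23
eef_pos: [0.4942, 0.1737, 0.0525]
eef_rot: [0.0, -0.157, 0.988, -0.0]
force: [-2.6, -1.1, 8.6]
gripper_width: 0.0634
gripper_force: 20.0
time_s: 13.73
eef_pos: [0.494, 0.1736, 0.0516]
eef_rot: [-0.0, -0.157, 0.988, 0.0]
force: [-0.6, 0.1, 0.1]
gripper_width: 0.088
gripper_force: 0.0
time_s: 14.57
eef_pos: [0.5443, 0.1901, 0.2708]
eef_rot: [-0.001, -0.157, 0.988, 0.0]
force: [0.3, 0.5, -1.2]
gripper_width: 0.0879
gripper_force: 0.0
vel 0.0041 tips [(0.88, [385.0, 295.0], [0.752, 0.2219, 0.046]), (0.85, [153.0, 324.0], [0.4937, 0.1733, 0.046])]
0.8 [13. 96.] [ 0.3462 -0.109   3.0337] 173.8 1-iou 0.115
0.75 [152. 325.] [0.493  0.1738 3.4551] 18.0 1-iou 0.017
0.56 [389. 303.] [0.7714 0.2243 1.8872] 108.1 1-iou 0.406
vel 0.0095 tips [(0.63, [252.0, 9.0], [0.7436, -0.2294, 0.012])]
tool d mm [ 238.9 -443.     2.2] wz 28.04683781291095 | tcp [0.5449 0.1902 0.2721] yaw 108.05 tilt [-5.e-04 -1.e-04 -1.e+00] t 14.97 q6 -1.75
```

View pics/v7.png

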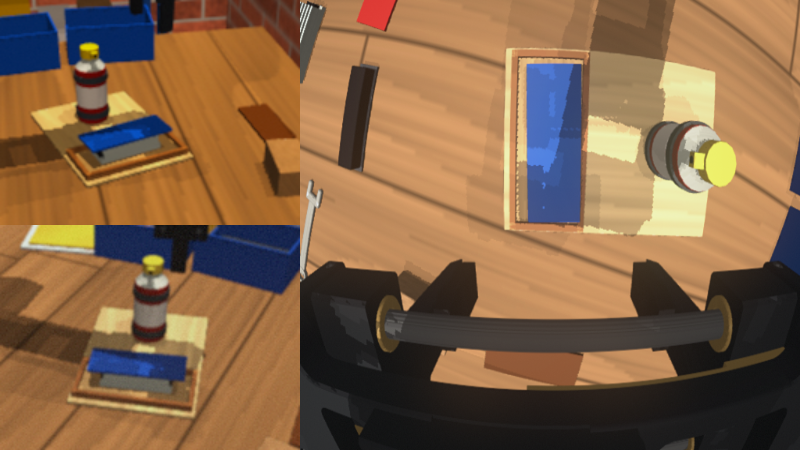

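The sheet lies flat and level on the lower regulator (wrist (152,325); fit 0.493, 0.174, 18.0°), and the cap is up. Next is the second regulator.

```bash
python3 -m pendant '[{"dx":0,"dy":0,"dz":0,"wx":0,"wy":0,"wz":7.1},{"dx":0,"dy":0,"dz":0,"wx":0,"wy":0,"wz":7.1},{"dx":0,"dy":0,"dz":0,"wx":0,"wy":0,"wz":7.1},{"dx":0,"dy":0,"dz":0,"wx":0,"wy":0,"wz":7.1},{"dx":-0.0048,"dy":-0.0387,"dz":0.002,"wx":0,"wy":0,"wz":0},{"dx":-0.0048,"dy":-0.0387,"dz":0.002,"wx":0,"wy":0,"wz":0},{"dx":-0.0048,"dy":-0.0387,"dz":0.002,"wx":0,"wy":0,"wz":0},{"dx":-0.0048,"dy":-0.0387,"dz":0.002,"wx":0,"wy":0,"wz":0},{"dx":-0.0048,"dy":-0.0387,"dz":0.002,"wx":0,"wy":0,"wz":0},{"dx":-0.0048,"dy":-0.0387,"dz":0.002,"wx":0,"wy":0,"wz":0},{"dx":-0.0048,"dy":-0.0387,"dz":0.002,"wx":0,"wy":0,"wz":0},{"dx":-0.0048,"dy":-0.0387,"dz":0.002,"wx":0,"wy":0,"wz":0},{"dx":-0.0048,"dy":-0.0387,"dz":0.002,"wx":0,"wy":0,"wz":0},{"dx":-0.0048,"dy":-0.0387,"dz":0.002,"wx":0,"wy":0,"wz":0},{"dx":-0.0048,"dy":-0.0387,"dz":0.002,"wx":0,"wy":0,"wz":0},{"dx":-0.0048,"dy":-0.0387,"dz":0.002,"wx":0,"wy":0,"wz":0},{"dx":-0.0048,"dy":-0.0387,"dz":0.002,"wx":0,"wy":0,"wz":0},{"dx":0,"dy":0,"dz":0,"wx":0,"wy":0,"wz":0},{"dx":0,"dy":0,"dz":0,"wx":0,"wy":0,"wz":0},{"dx":0,"dy":0,"dz":0,"wx":0,"wy":0,"wz":0}]'
python3 fitw.py w8 next_regulator .12 .044 .034 0
python3 -c "
from h import *
toolmove((.457,-.305,.028),np.radians(79.5))"
```

```text
time_s: 16.63
eef_pos: [0.516, -0.3154, 0.2462]
eef_rot: [-0.0, 0.09, 0.996, 0.0]
force: [0.4, 0.0, 0.1]
gripper_width: 0.0883
gripper_force: 0.0
vel 0.0137 tips [(0.84, [146.0, 325.0], [0.4584, -0.3045, 0.0])]
0.73 [146. 326.] [ 0.4558 -0.3041  2.9669] 170.0 1-iou 0.062
tool d mm [ 60.2  -1.  218.7] wz 0.24048898174312683 | tcp [ 0.5163 -0.3147  0.2467] yaw 79.74 tilt [ 3.e-04 -2.e-04 -1.e+00] t 16.78 q6 -2.13
```

View pics/w8.png

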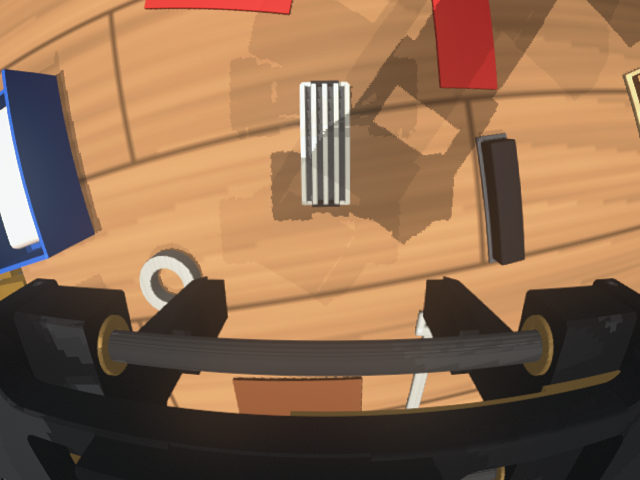

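The regulator is at (145,326), parallel to the fingers and clear of its neighbours (bearing at (278,170), wrench at (365,418)). I descend and grip.

```bash
python3 -m pendant '[{"dx":0.03,"dy":-0.0002,"dz":0,"wx":0,"wy":0,"wz":-0.26},{"dx":0.0303,"dy":0,"dz":0,"wx":0,"wy":0,"wz":0},{"dx":0,"dy":0,"dz":0.034,"wx":0,"wy":0,"wz":0},{"dx":0,"dy":0,"dz":0.034,"wx":0,"wy":0,"wz":0},{"dx":0,"dy":0,"dz":0.034,"wx":0,"wy":0,"wz":0},{"dx":0,"dy":0,"dz":0.034,"wx":0,"wy":0,"wz":0},{"dx":0,"dy":0,"dz":0.034,"wx":0,"wy":0,"wz":0},{"dx":0,"dy":0,"dz":0.03,"wx":0,"wy":0,"wz":0},{"dx":0,"dy":0,"dz":0.0185,"wx":0,"wy":0,"wz":0},{"dx":0,"dy":0,"dz":0,"wx":0,"wy":0,"wz":0},{"dx":0,"dy":0,"dz":0,"wx":0,"wy":0,"wz":0}]'
python3 -m pendant '[{"dx":0,"dy":0,"dz":0,"wx":0,"wy":0,"wz":0},{"dx":0,"dy":0,"dz":0,"wx":0,"wy":0,"wz":0},{"dx":0,"dy":0,"dz":0,"wx":0,"wy":0,"wz":0},{"dx":0,"dy":0,"dz":0,"wx":0,"wy":0,"wz":0},{"dx":0,"dy":0,"dz":0,"wx":0,"wy":0,"wz":0},{"dx":0,"dy":0,"dz":0,"wx":0,"wy":0,"wz":0},{"dx":0,"dy":0,"dz":0,"wx":0,"wy":0,"wz":0},{"dx":0,"dy":0,"dz":0,"wx":0,"wy":0,"wz":0},{"dx":0,"dy":0,"dz":0,"wx":0,"wy":0,"wz":0}]' 0.03 40
```

```text
time_s: 17.7
eef_pos: [0.4569, -0.3048, 0.0281]
eef_rot: [-0.0, 0.087, 0.996, 0.0]
force: [-0.1, -0.1, -0.2]
gripper_width: 0.088
gripper_force: 0.0
time_s: 18.45
eef_pos: [0.4566, -0.3053, 0.028]
eef_rot: [0.0, 0.088, 0.996, 0.0]
force: [0.1, 0.9, 2.9]
gripper_width: 0.0438
gripper_force: 40.0
```

```bash
python3 -m pendant '[{"dx":0,"dy":0,"dz":-0.012,"wx":0,"wy":0,"wz":0},{"dx":0,"dy":0,"dz":-0.036,"wx":0,"wy":0,"wz":0},{"dx":0,"dy":0,"dz":-0.036,"wx":0,"wy":0,"wz":0},{"dx":0,"dy":0,"dz":-0.036,"wx":0,"wy":0,"wz":0},{"dx":0,"dy":0,"dz":-0.036,"wx":0,"wy":0,"wz":0},{"dx":0,"dy":0,"dz":-0.036,"wx":0,"wy":0,"wz":0},{"dx":0,"dy":0,"dz":0,"wx":0,"wy":0,"wz":0}]'
python3 -m pendant '[{"dx":0.0018,"dy":0.0184,"dz":0,"wx":0,"wy":0,"wz":0},{"dx":0.0036,"dy":0.0368,"dz":0,"wx":0,"wy":0,"wz":0},{"dx":0.0036,"dy":0.0368,"dz":0,"wx":0,"wy":0,"wz":0},{"dx":0.0036,"dy":0.0368,"dz":0,"wx":0,"wy":0,"wz":0},{"dx":0.0036,"dy":0.0368,"dz":0,"wx":0,"wy":0,"wz":0},{"dx":0.0036,"dy":0.0368,"dz":0,"wx":0,"wy":0,"wz":0},{"dx":0.0036,"dy":0.0368,"dz":0,"wx":0,"wy":0,"wz":0},{"dx":0.0036,"dy":0.0368,"dz":0,"wx":0,"wy":0,"wz":0},{"dx":0.0036,"dy":0.0368,"dz":0,"wx":0,"wy":0,"wz":0},{"dx":0.0036,"dy":0.0368,"dz":0,"wx":0,"wy":0,"wz":0},{"dx":0.0036,"dy":0.0368,"dz":0,"wx":0,"wy":0,"wz":0},{"dx":0.0036,"dy":0.0368,"dz":0,"wx":0,"wy":0,"wz":0},{"dx":0.0036,"dy":0.0368,"dz":0,"wx":0,"wy":0,"wz":0},{"dx":0.0018,"dy":0.0184,"dz":0,"wx":0,"wy":0,"wz":0},{"dx":0,"dy":0,"dz":0,"wx":0,"wy":0,"wz":-7},{"dx":0,"dy":0,"dz":0,"wx":0,"wy":0,"wz":-7},{"dx":0,"dy":0,"dz":0,"wx":0,"wy":0,"wz":-7},{"dx":0,"dy":0,"dz":0,"wx":0,"wy":0,"wz":-7},{"dx":0,"dy":0,"dz":0,"wx":0,"wy":0,"wz":0},{"dx":0,"dy":0,"dz":0,"wx":0,"wy":0,"wz":0}]'
python3 -c "
from h import *
manip.get_obs(); toolmove((.4935,.1736,.080),np.radians(108)); save('wrist','w9'); toolmove((.4935,.1736,.080),np.radians(108))"
```

```text
time_s: 19.03
eef_pos: [0.458, -0.3067, 0.2274]
eef_rot: [0.004, 0.088, 0.996, -0.004]
force: [0.1, -0.4, -1.2]
gripper_width: 0.0438
gripper_force: 40.0
time_s: 20.7
eef_pos: [0.494, 0.1737, 0.2195]
eef_rot: [-0.0, -0.154, 0.988, -0.0]
force: [-0.2, -0.5, -2.5]
gripper_width: 0.0436
gripper_force: 40.0
tool d mm [  0.4   0.  139.5] wz -0.3044287521549336 | tcp [0.494  0.1737 0.2195] yaw 107.7 tilt [-8.e-04 -2.e-04 -1.e+00] t 20.7 q6 -1.77
tool d mm [  0.5   0.  139.6] wz -0.3188603225194271 | tcp [0.4941 0.1737 0.2196] yaw 107.68 tilt [-6.e-04 -1.e-04 -1.e+00] t 20.75 q6 -1.77
```

```bash
python3 -m pendant '[{"dx":0.0005,"dy":0,"dz":0.034,"wx":0,"wy":0,"wz":-0.3},{"dx":0,"dy":0,"dz":0.034,"wx":0,"wy":0,"wz":0},{"dx":0,"dy":0,"dz":0.034,"wx":0,"wy":0,"wz":0},{"dx":0,"dy":0,"dz":0.02,"wx":0,"wy":0,"wz":0},{"dx":0,"dy":0,"dz":0.01,"wx":0,"wy":0,"wz":0},{"dx":0,"dy":0,"dz":0.003,"wx":0,"wy":0,"wz":0},{"dx":0,"dy":0,"dz":0.002,"wx":0,"wy":0,"wz":0},{"dx":0,"dy":0,"dz":0.001,"wx":0,"wy":0,"wz":0},{"dx":0,"dy":0,"dz":0,"wx":0,"wy":0,"wz":0},{"dx":0,"dy":0,"dz":0,"wx":0,"wy":0,"wz":0},{"dx":0,"dy":0,"dz":0,"wx":0,"wy":0,"wz":0}]'
```

```text
time_s: 21.67
eef_pos: [0.4942, 0.1737, 0.0826]
eef_rot: [0.001, -0.158, 0.987, -0.0]
force: [-0.1, 0.0, -3.3]
gripper_width: 0.0436
gripper_force: 40.0
```

```bash
python3 -m pendant '[{"dx":0,"dy":0,"dz":0.001,"wx":0,"wy":0,"wz":0},{"dx":0,"dy":0,"dz":0.001,"wx":0,"wy":0,"wz":0},{"dx":0,"dy":0,"dz":0,"wx":0,"wy":0,"wz":0},{"dx":0,"dy":0,"dz":0,"wx":0,"wy":0,"wz":0},{"dx":0,"dy":0,"dz":0,"wx":0,"wy":0,"wz":0}]'
```

```text
time_s: 22.08
eef_pos: [0.494, 0.1737, 0.08]
eef_rot: [0.0, -0.158, 0.987, -0.0]
force: [-0.5, 1.4, -0.8]
gripper_width: 0.0433
gripper_force: 40.0
```

```bash
python3 -m pendant '[{"dx":0,"dy":0,"dz":0.0005,"wx":0,"wy":0,"wz":0},{"dx":0,"dy":0,"dz":0,"wx":0,"wy":0,"wz":0},{"dx":0,"dy":0,"dz":0,"wx":0,"wy":0,"wz":0}]'
```

```text
time_s: 22.33
eef_pos: [0.494, 0.1737, 0.08]
eef_rot: [0.0, -0.158, 0.987, -0.0]
force: [-2.5, -1.1, 5.4]
gripper_width: 0.0438
gripper_force: 40.0
```

Firm contact. I release to 70 mm, lift and check.

```bash
python3 -m pendant '[{"dx":0,"dy":0,"dz":0,"wx":0,"wy":0,"wz":0},{"dx":0,"dy":0,"dz":0,"wx":0,"wy":0,"wz":0},{"dx":0,"dy":0,"dz":0,"wx":0,"wy":0,"wz":0},{"dx":0,"dy":0,"dz":0,"wx":0,"wy":0,"wz":0},{"dx":0,"dy":0,"dz":0,"wx":0,"wy":0,"wz":0},{"dx":0,"dy":0,"dz":0,"wx":0,"wy":0,"wz":0}]' 0.07
python3 -m pendant '[{"dx":0,"dy":0,"dz":-0.01,"wx":0,"wy":0,"wz":0},{"dx":0,"dy":0,"dz":-0.03,"wx":0,"wy":0,"wz":0},{"dx":0,"dy":0,"dz":-0.04,"wx":0,"wy":0,"wz":0},{"dx":-0.01,"dy":0,"dz":-0.04,"wx":0,"wy":0,"wz":0},{"dx":-0.02,"dy":0,"dz":-0.04,"wx":0,"wy":0,"wz":0},{"dx":-0.03,"dy":0,"dz":-0.04,"wx":0,"wy":0,"wz":0},{"dx":0,"dy":0,"dz":0,"wx":0,"wy":0,"wz":0},{"dx":0,"dy":0,"dz":0,"wx":0,"wy":0,"wz":0},{"dx":0,"dy":0,"dz":0,"wx":0,"wy":0,"wz":0}]'
python3 fitw.py w10 next_regulator .12 .044 .034 .052
python3 - <<'E'
from h import *
s=save("side","d10"); c=save("scene","s10"); im=cv2.imread("pics/w10.png")[:,:,::-1]
v=np.vstack([cv2.resize(s[130:280,200:400],(300,225)),cv2.resize(c[110:260,260:460],(300,225))])
cv2.imwrite("pics/v10.png",np.hstack([v,cv2.resize(im,(500,450))])[:,:,::-1])
E
```

```text
time_s: 22.83
eef_pos: [0.4939, 0.1737, 0.0793]
eef_rot: [-0.0, -0.158, 0.987, 0.0]
force: [1.0, 0.1, -0.1]
gripper_width: 0.0698
gripper_force: 0.0
time_s: 23.58
eef_pos: [0.544, 0.1903, 0.269]
eef_rot: [-0.001, -0.158, 0.987, 0.0]
force: [0.7, -0.1, -0.4]
gripper_width: 0.0704
gripper_force: 0.0
vel 0.0057 tips [(0.92, [154.0, 326.0], [0.4932, 0.1758, 0.052])]
0.64 [154. 324.] [0.4931 0.174  0.3237] 18.5 1-iou 0.062
```

View pics/v10.png

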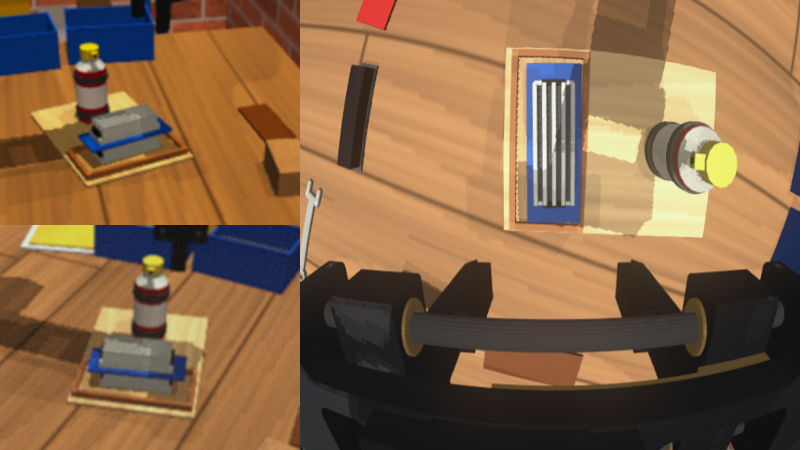

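The stack is level and in line: the upper regulator sits at (0.493, 0.174, 18.5°) against the lower one's (0.494, 0.174, 18°). The cap is up and the gripper is clear, so I hand in.

```bash
python3 -c "
from workcell import manip
print(manip.finish_job())"
```

```text
the job is handed in; nothing more can be done
None
```

The job is done and handed in: cap pressed and sprung back, blue sheet laid on the lower regulator, and the second regulator set on it fins-up and in line (about 1 mm and 1° off by camera); the hand-in returned no verdict.

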